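Test the latching stop button of a workshop machine

TASK

Before the disc sander is switched on for the day, test the stop button on its bench control station: press the mushroom head fully in so that it latches and stays down when let go, then push one of its lobes round clockwise until the head releases and springs back out, and let it turn back by itself. Use only the fingertips or the outside of the fingers: do not take the head or a lobe between the fingers. Leave the start button unpressed and the loose things on the bench where they are.

Things in the scene. Friction and masses are not known exactly. Their poses are not given: they have to be found in the camera images.
- station: push-button station screwed to the bench: grey box, its top face 62 mm above the bench, 92 mm (its x) by 190 mm (its y), on a steel foot plate 100 x 240 mm. Origin: on the bench surface, exactly under the stop button's axis; the box reaches from 50 mm on its +y side of that to 140 mm on its -y side, and 46 mm to either side along x. A metal conduit leaves the -y end into the bench, below 40 mm. z up; its yaw varies
- stop_top (a point): centre of the flat top (16 mm radius) of the stop button's red mushroom head, on its vertical axis; smooth plastic; 98 mm above the bench while out, 90 mm while latched in. The head is 20 mm thick: a round hub of 24 mm radius with three lobes at 120 degrees whose tips are 35 mm from the axis. Below the head stand only a stem of 12 mm radius and a collar of 19 mm radius, 5 mm high. The frame turns with the head
- lobe_a (a point): top of the first lobe, on the lobe's own axis. Each lobe is a vertical round pillar of 10 mm radius and 17 mm height that starts at the head's underside, its axis 25 mm from the head's axis, its top 3 mm below the head's top. The head's underside is 16 mm above the station's top face when out, 8 mm when in. With the head at rest lobe_a lies on the station's +x side
- lobe_b (a point): the same of the second lobe, 120 degrees counterclockwise (seen from above) of lobe_a
- lobe_c (a point): the same of the third lobe, 240 degrees counterclockwise of lobe_a
- stop_press (a joint): how far the stop button is pressed down, m: 0 out, 0.008 fully in. It starts out. It resists with about 11 N at first, less half-way, then snaps on down to its stop at 8 mm and stays there when let go (latched)
- stop_turn (a joint): clockwise turn (seen from above) of the head, rad: 0 at rest, up to 0.8; counterclockwise is blocked. A spring returns it to 0 when let go; turning takes about 0.05 to 0.12 N m. With the button latched, the latch is free from about 0.35 rad on and the head springs up 8 mm by itself; a finger rubbing on it may hold it down until 0.6 rad or until the finger leaves
- start_top (a point): centre of the top of the start button: small flat black button of 13 mm radius in a round bezel of 21 mm radius on the same station, 92 mm to the station's -y side of the stop button's axis, its top 79 mm above the bench. Not to be pressed
- start (a joint): how far the start button is pressed, m: 0 to 0.005, sprung. Leave at 0
- glue: loose white glue bottle, 58 mm diameter, 140 mm tall, upright; origin at the centre of its underside. Leave alone
- sanding_block: loose wooden sanding block with cork sole, 115 (its x) x 62 x 40 mm; origin at the centre of its underside. Leave alone
- tin: loose closed steel tin, 66 mm diameter, 62 mm tall, upright; origin at the centre of its underside. Leave alone
- screwdriver: loose screwdriver lying on the bench along its own x, 200 mm long. Leave alone

How it is judged:
By the outcome, as a careful person would: the job done as asked, in the order asked, and still so for the second after the job is handed in, with the robot touching nothing.
It also fails if it takes over 51 s, if anything falls off the work surface, if the arm or the gripper's body presses on something with over 40 N, if the wrist force passes 120 N, or if a joint passes its speed limit or range.

ROBOT

A 6-joint arm with a two-finger parallel gripper is mounted at the origin on the work surface. World frame = base frame: x ahead of the robot, y to its left, z up, the work surface at z = 0. Lengths are in mm, angles in rad, forces in N, time in s.
With the tool pointing down it reaches from about 275 to 825 mm from the base axis. Payload 4.9 kg.
Tool frame: the origin (TCP) lies at the very end of the fingers, on their centre line; the grasp point (between the pads) lies 19 mm behind it; z points along the fingers, y is the direction in which the jaws open and shut (so a half turn about z gives the same grasp; the last joint's range is limited). The gripper opens to 85 mm and grips with 20 to 120 N. Pads are 22 mm wide; open, the fingers measure 114 mm over their backs; the gripper's body (76 mm by 85 mm) begins 54 mm behind the grasp point. The pads swing forward as they close: fully open they stand 13 mm farther back than shut.
Start: joints at [-1.29, 0.326, -0.193, 1.052, 0, 1.437], TCP at [221.667, -503.371, 231.281] pointing down, gripper open.
Joint ranges: [-2.65, 2.65], [-0.97, 1.79], [-1.3, 1.35], [-1.93, 2.1], [-1.47, 1.37], [-3.14, 3.14]. Speed limits (rad/s): [2.57, 2.57, 3.14, 3.14, 3.14, 3.14].

INTERFACE

Orientations are given as a unit quaternion [x, y, z, w].
In Python, from cell import readout, imaging, order gives the robot as it stands.
- The arm moves only by the tool step_arm, never from a script. Its argument "moves" is a list of rows, each a list of 3 entries, a list of its own where there are three numbers: the turn, a rotation vector about the tool's x, y, z in degrees, then the shift along the tool's x, y, z in cm, then the closure, from 0 (fully open) to 1 (shut). In form: [[[ax, ay, az], [dx, dy, dz], gripper], ...]. A call has exactly 8 rows; each row is the pose to reach, as a shift and turn from the pose commanded when the call began, along the tool's axes at that moment; what a row does not reach only later rows make up. A row lasts 1/8 s, in which the tool goes at most 62.5 mm and 10.7 degrees, less where a joint would pass 70% of its speed; a pose out of reach is approached as far as the arm can. A call with a gripper value outside its range is refused whole. The fingers move at their own pace and stop on an object; "newtons" is the grip in N (left out, the last holds). Time passes only in rows, so rows that repeat a pose let the fingers close, or fill a call up. It gives the time, the measured TCP pose, the force and the opening at its end, in the units of the state.
- readout.get_state(): the state, without advancing time (a new reading comes with each control period).
- imaging.read_camera(name): name is "side" or "top"; returns a dict with "pixels" (384x512x3 uint8, red, green, blue), "camera_matrix" (3x3 intrinsics, pixels), "rvec" (rotation vector, rad) and "tvec" (3), from world to camera coordinates, as OpenCV has them. Camera axes: x right, y down, z forward; pixel columns grow to the right and rows downward; lengths in mm; the calibration is good to about 2 mm. A picture is of the moment at which its call begins. There is no depth.
- order.sign_off(): hands the job in, once; it reports no verdict.
The state is a dict: "time_s": time; "joint_positions": joint angles; "qvel": joint speeds; "joint_torque": joint torques, N m; "tool_pos": TCP position; "eef_rot": TCP orientation; "contact_force": force on the tool from outside, world axes, zero at the start; "wrist_torque": the same for the moment, N m; "width": opening from 0.0 (shut) to 1.0 (fully open).
Only numpy, scipy, OpenCV 4.12 (cv2) and the standard library are available. Lean on these libraries where they do the work, as an engineer would, in place of code of your own. Each camera call takes 0.05 s, during which the arm holds its last target. There are 200 camera calls.

## Working session

There is one attempt and no reset: what is moved stays moved. The work goes in short steps, Python scripts to look and compute and a tool call to move; the robot and the scene stay as the last step left them, time stands still between calls to the robot, and variables do not carry over. Pictures are saved under pics/ and viewed, about 8 in all and at most 12, crops included, and the job is handed in when it is done.

Besides the shell and the picture viewer there is one more tool, called after "Request:" as name(argument=value, ...) on one line, values as JSON. step_arm: Moves the arm, as the interface text tells. Its arguments: {"type":"object","properties":{"moves":{"type":"array"},"newtons":{"type":"number"}},"required":["moves"]}

```bash
mkdir -p pics; cat > h.py <<'E'
import numpy as np, cv2
from cell import readout, imaging, order
def shot(n,f):
    d=imaging.read_camera(n); cv2.imwrite(f'pics/{f}.png',d['pixels'][:,:,::-1]); return d
def ray(d,uv,z):
    R=cv2.Rodrigues(np.array(d['rvec'],float))[0]; t=np.array(d['tvec'],float).ravel()
    r=R.T@np.linalg.inv(np.array(d['camera_matrix']))@np.array([uv[0],uv[1],1.]); c=-R.T@t
    return c+r*(z-c[2])/r[2]
def proj(d,p):
    return cv2.projectPoints(np.array([p],float),np.array(d['rvec'],float),np.array(d['tvec'],float),np.array(d['camera_matrix'],float),None)[0].ravel()
def redmask(d):
    h=cv2.cvtColor(d['pixels'],cv2.COLOR_RGB2HSV); 
    return (((h[...,0]<8)|(h[...,0]>172))&(h[...,1]>140)&(h[...,2]>60)).astype(np.uint8)
E
python3 - <<'E'
from h import *
a=shot('top','t0');b=shot('side','s0')
cv2.imwrite('pics/both0.png',cv2.resize(np.vstack([a['pixels'],b['pixels']])[:,:,::-1],None,fx=.78,fy=.78))
for d in(a,b):
    n,l,s,c=cv2.connectedComponentsWithStats(redmask(d))
    for i in range(1,n):
        if s[i,4]>30: print(s[i],c[i],ray(d,c[i],95))
print(readout.get_state())
E
```

```text
[263 119  39  17 342] [282.44152047 126.89766082] [731.04369249   2.03007062  95.        ]
[220 179  24  24 324] [229.53395062 191.25617284] [568.83590372 126.04903607  95.        ]
[146 194  12  12 103] [151.4368932 199.6407767] [544.30362177 310.37495953  95.        ]
[222 112  10  10  82] [226.35365854 116.65853659] [546.50019217 359.80238202  95.        ]
[241 164  25  19 293] [253.30375427 171.23890785] [567.49416897 119.93020456  95.        ]
[325 199  33  33 392] [341.01785714 215.35204082] [715.98179933 -60.96158169  95.        ]
{'time_s': 0.1, 'joint_positions': array([-1.29021435e+00,  3.26886797e-01, -1.93468446e-01,  1.05199265e+00,
       -1.44711868e-05,  1.43661766e+00]), 'qvel': array([ 0.00059561, -0.0008926 ,  0.0030168 ,  0.00219439,  0.00087044,
       -0.00144638]), 'joint_torque': array([ 7.07992131e-04, -4.44240940e+01,  2.63037103e+01,  7.85198354e-03,
       -5.97913868e-05,  4.26746851e-06]), 'tool_pos': array([ 221.50835093, -502.86399348,  230.5767163 ]), 'eef_rot': array([ 9.78573361e-01,  2.05897004e-01, -6.39540215e-05, -7.73175060e-04]), 'contact_force': array([-0.23616186, -0.6172084 ,  0.12968391]), 'wrist_torque': array([-0.01364177, -0.03746221, -0.0036068 ]), 'width': 1.0000131652337687}
```

View pics/both0.png

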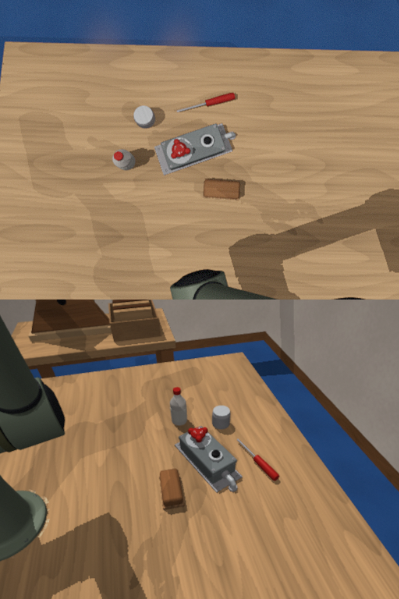

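```bash
python3 - <<'E'
from h import *
a=shot('top','t1');b=shot('side','s1')
A=cv2.resize(a['pixels'][110:250,130:320],None,fx=4,fy=4,interpolation=cv2.INTER_CUBIC)[:,:,::-1]
cv2.imwrite('pics/cropt.png',A)
B=cv2.resize(b['pixels'][110:250,200:360],None,fx=4,fy=4,interpolation=cv2.INTER_CUBIC)[:,:,::-1]
cv2.imwrite('pics/crops.png',B)
# dark start button
g=a['pixels'].max(2); m=((g<45)).astype(np.uint8); m[:160]=0;m[210:]=0;m[:,:240]=0;m[:,300:]=0
n,l,s,c=cv2.connectedComponentsWithStats(m)
for i in range(1,n):
    if s[i,4]>10: print(s[i],c[i],ray(a,c[i],79))
print(ray(a,[255,190],62)-ray(a,[256,190],62))
E
```

```text
[262 176   8   8  57] [265.45614035 179.56140351] [602.25134936  40.61970493  79.        ]
[-0.05851484  2.45347796  0.        ]
```

View pics/cropt.png

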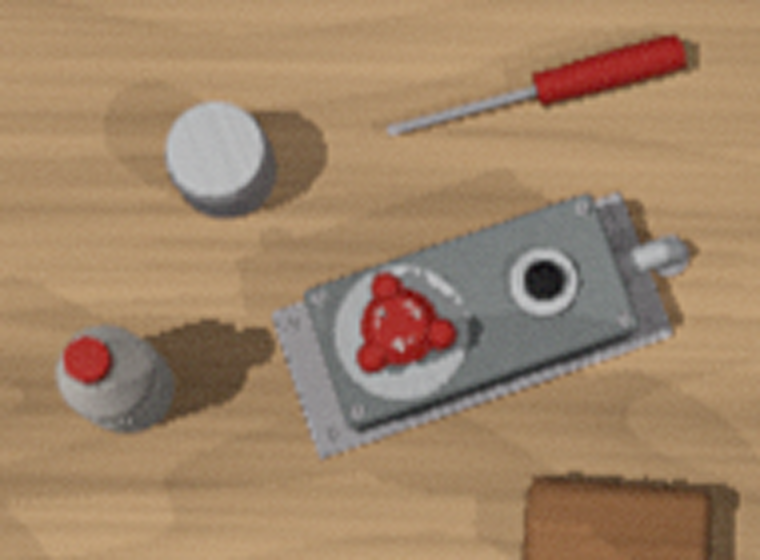

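View pics/crops.png

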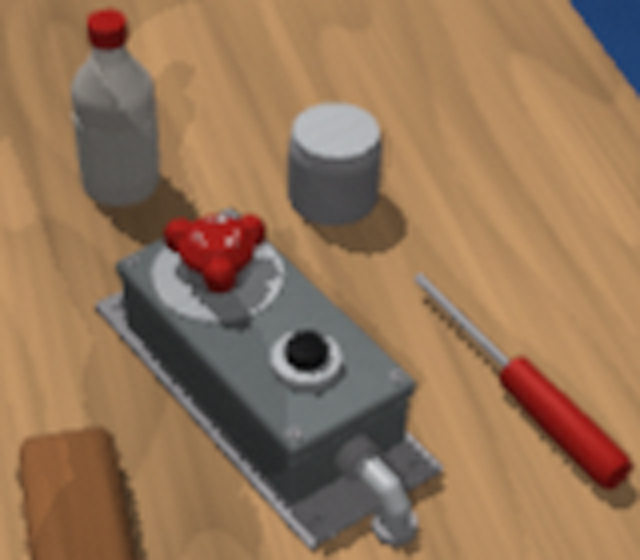

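The top crop shows the head centred at about (399,326), with lobe_a at (386,286), lobe_b at (372,358), lobe_c at (440,333) and the start button at (543,281). The side view agrees. That puts the stop at about (568.5, 125.5) with a yaw of about 21.5°. I'm moving above it with the gripper shut.

Request:
step_arm(moves=[[[0,0,0],[3.5,-2.7,0],1],[[0,0,0.5],[7.1,-5.4,0],1],[[0,0,1],[10.7,-8.1,0],1],[[0,0,1.5],[14.3,-10.9,0],1],[[0,0,2],[17.9,-13.6,0],1],[[0,0,2.3],[21.4,-16.3,0],1],[[0,0,2.3],[25,-19,0],1],[[0,0,2.3],[28.5,-21.7,0],1]], newtons=40)

```text
time_s: 1.2
tool_pos: [395.6, -188.6, 231.3]
eef_rot: [0.983, 0.186, 0.0, 0.0]
contact_force: [0.5, -0.6, -0.1]
width: 0.001
```

Request:
step_arm(moves=[[[0,0,0],[3.9,-3.3,0],1],[[0,0,0],[7.9,-6.5,0],1],[[0,0,0],[11.8,-9.8,1],1],[[0,0,0],[15.8,-13.1,3],1],[[0,0,0],[19.7,-16.4,5],1],[[0,0,0],[23.6,-19.6,7],1],[[0,0,0],[27.57,-22.92,9],1],[[0,0,0],[27.57,-22.92,10],1]])

```text
time_s: 2.2
tool_pos: [568.2, 127.1, 129.6]
eef_rot: [0.982, 0.188, -0.0, -0.0]
contact_force: [-0.5, -0.9, -0.3]
width: -0.001
```

```bash
python3 - <<'E'
from h import *
s=readout.get_state();print(s['tool_pos'],s['joint_positions'],s['contact_force'])
a=shot('top','t2');b=shot('side','s2')
A=cv2.resize(a['pixels'][130:250,165:315],None,fx=4,fy=4,interpolation=cv2.INTER_CUBIC)[:,:,::-1]
B=cv2.resize(b['pixels'][80:210,190:340],None,fx=4,fy=4,interpolation=cv2.INTER_CUBIC)[:,:,::-1]
cv2.imwrite('pics/c2.png',B)
print((proj(b,[568.5,125.5,131])-[190,80])*4)
# lobe triangulation, initial pics
import cv2 as c
T=[(386,286),(440,333),(372,358)]; 
for u in T: print(ray(a,(130+u[0]/4,110+u[1]/4),95))
for u in [(250,226),(218,270),(181,234)]: print('side',ray(b,(200+u[0]/4,110+u[1]/4),95))
E
```

```text
[568.23394825 127.13953013 129.58884198] [ 9.31112158e-02  4.69524325e-01 -2.50249825e-01  8.51846097e-01
  5.14694810e-04  2.85549624e+00] [-0.45156925 -0.85656377 -0.30322297]
[251.47451894 313.10087543]
[592.27873959 134.04507557  95.        ]
[564.62151763 100.99777951  95.        ]
[548.6422195  140.92219982  95.        ]
side [593.04663819 130.71569991  95.        ]
side [565.17533376  98.18571546  95.        ]
side [550.92593024 134.27379175  95.        ]
```

View pics/c2.png

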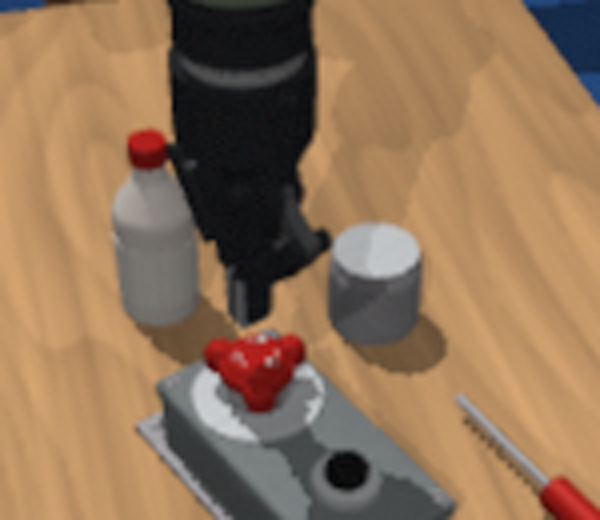

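The side crop shows the shut fingertips at about (250,318), over the red head at (258,355). Next I press straight down.

Request:
step_arm(moves=[[[0,0,0],[0,0.1,0.8],1],[[0,0,0],[0,0.1,1.8],1],[[0,0,0],[0,0.1,2.6],1],[[0,0,0],[0,0.1,3.1],1],[[0,0,0],[0,0.1,3.5],1],[[0,0,0],[0,0.1,3.8],1],[[0,0,0],[0,0.1,4.1],1],[[0,0,0],[0,0.1,4.25],1]])

```text
time_s: 3.3
tool_pos: [568.5, 123.3, 89.9]
eef_rot: [0.983, 0.186, 0.0, 0.0]
contact_force: [-4.4, -1.5, 17.2]
width: -0.003
```

Request:
step_arm(moves=[[[0,0,0],[0,0,0],1],[[0,0,0],[0,0,0],1],[[0,0,0],[0,0,0],1],[[0,0,0],[0,0,0.05],1],[[0,0,0],[0,0,0.05],1],[[0,0,0],[0,0,0.05],1],[[0,0,0],[0,0,0.05],1],[[0,0,0],[0,0,0.05],1]])

```text
time_s: 4.3
tool_pos: [568.4, 123.3, 90.0]
eef_rot: [0.983, 0.186, 0.001, 0.0]
contact_force: [-4.2, -1.1, 13.0]
width: 0.002
```

Request:
step_arm(moves=[[[0,0,0],[0,0,-1],1],[[0,0,0],[0,0,-2.5],1],[[0,0,0],[0,0,-4],1],[[0,0,0],[1.2,-1.2,-4],1],[[0,0,0],[2.5,-2.4,-4],1],[[0,0,0],[3.85,-3.6,-4],1],[[0,0,0],[3.85,-3.6,-4],1],[[0,0,0],[3.85,-3.6,-4],1]])

```text
time_s: 5.3
tool_pos: [590.3, 171.0, 127.7]
eef_rot: [0.982, 0.186, -0.001, 0.0]
contact_force: [-0.6, -0.4, 0.8]
width: -0.003
```

```bash
cat > look.py <<'E'
import sys
from h import *
s=readout.get_state();print(s['tool_pos'],s['contact_force'])
b=shot('side',sys.argv[1]+'s');a=shot('top',sys.argv[1]+'t')
B=cv2.resize(b['pixels'][130:220,210:320],None,fx=6,fy=6,interpolation=cv2.INTER_CUBIC)[:,:,::-1]
cv2.imwrite('pics/%sc.png'%sys.argv[1],B)
b0=cv2.imread('pics/s1.png')[:,:,::-1]
for d in(dict(b,pixels=np.ascontiguousarray(b0)),b):
    m=redmask(d); m[:150]=0;m[:,:235]=0;m[:,275:]=0;m[200:]=0
    ys,xs=np.nonzero(m); print(len(xs),xs.mean(),ys.mean(),xs.min(),xs.max(),ys.min(),ys.max())
print(proj(b,[568.5,124.5,98]),proj(b,[568.5,124.5,90]))
E
python3 look.py a
```

```text
[590.31335851 171.03344321 127.65001372] [-0.6361549  -0.44583883  0.79885768]
294 253.2687074829932 171.21428571428572 241 265 164 182
284 253.68309859154928 173.73591549295776 242 265 166 184
[253.24299279 168.99262984] [253.3073288  171.43850901]
```

View pics/ac.png

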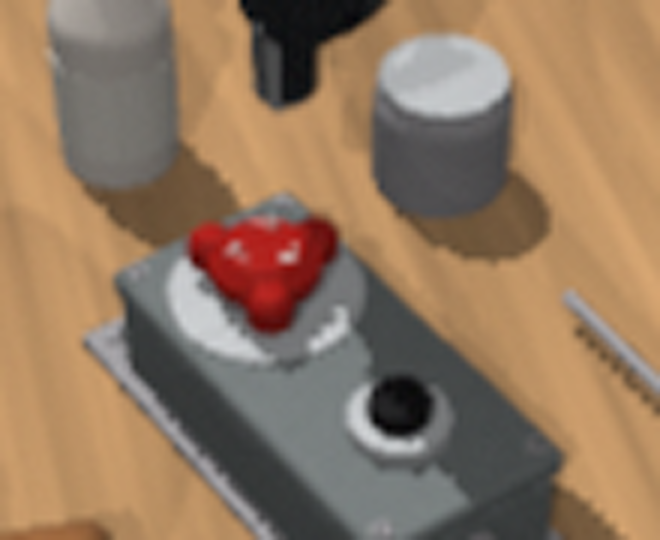

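The head now sits 2.5 px lower, which is 8 mm, so it is latched. I'll descend beside lobe_a and creep toward it.

Request:
step_arm(moves=[[[0,0,0],[0,0,1],1],[[0,0,0],[0,0,2.2],1],[[0,0,0],[0,0,3.4],1],[[0,0,0],[0,0,4.5],1],[[0,0,0],[0,0,5.3],1],[[0,0,0],[0,0,5.4],1],[[0,0,0],[0,0,5.4],1],[[0,0,0],[0,0,5.4],1]])

```text
time_s: 6.4
tool_pos: [591.2, 171.0, 74.8]
eef_rot: [0.983, 0.186, 0.0, 0.0]
contact_force: [-0.5, -0.2, 0.7]
width: 0.001
```

Request:
step_arm(moves=[[[0,0,0],[0,0.2,0],1],[[0,0,0],[0,0.4,0],1],[[0,0,0],[0,0.6,0],1],[[0,0,0],[0,0.8,0],1],[[0,0,0],[0,1.0,0],1],[[0,0,0],[0,1.2,0],1],[[0,0,0],[0,1.2,0],1],[[0,0,0],[0,1.2,0],1]])

```text
time_s: 7.4
tool_pos: [595.1, 159.8, 74.3]
eef_rot: [0.982, 0.186, -0.0, -0.0]
contact_force: [-0.2, 0.7, 0.0]
width: 0.004
```

Request:
step_arm(moves=[[[0,0,0],[0,0.15,0],1],[[0,0,0],[0,0.3,0],1],[[0,0,0],[0,0.45,0],1],[[0,0,0],[0,0.6,0],1],[[0,0,0],[0,0.75,0],1],[[0,0,0],[0,0.9,0],1],[[0,0,0],[0,0.9,0],1],[[0,0,0],[0,0.9,0],1]])

```text
time_s: 8.4
tool_pos: [599.5, 151.5, 74.8]
eef_rot: [0.983, 0.186, 0.001, 0.0]
contact_force: [3.6, 4.5, 4.0]
width: -0.001
```

```bash
python3 look.py b
```

```text
[599.53453229 151.47604441  74.83065   ] [3.57974138 4.53266707 3.98386019]
294 253.2687074829932 171.21428571428572 241 265 164 182
297 254.02020202020202 172.76767676767676 243 267 164 183
[253.24299279 168.99262984] [253.3073288  171.43850901]
```

View pics/bc.png

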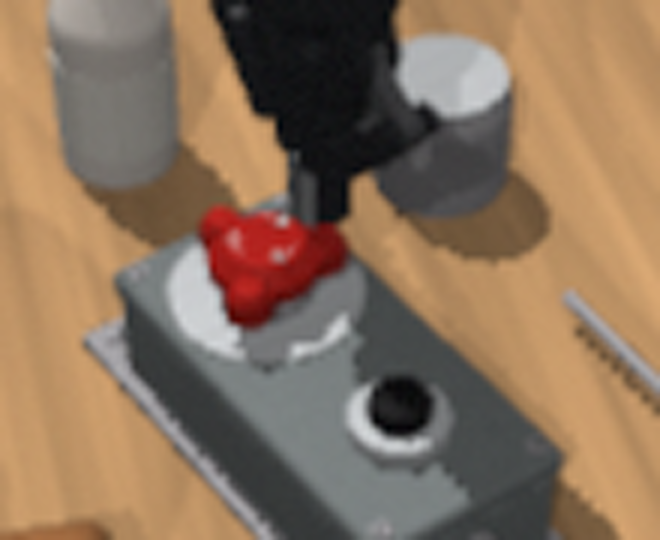

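The head has turned roughly 0.35 rad, and the 4 N upward force shows my finger is rubbing and holding it down. I'll push further.

Request:
step_arm(moves=[[[0,0,0],[0,0.15,0],1],[[0,0,0],[0,0.3,0],1],[[0,0,0],[0,0.45,0],1],[[0,0,0],[0,0.6,0],1],[[0,0,0],[0,0.7,0],1],[[0,0,0],[0,0.8,0],1],[[0,0,0],[0,0.8,0],1],[[0,0,0],[0,0.8,0],1]])

```text
time_s: 9.5
tool_pos: [602.3, 144.2, 74.3]
eef_rot: [0.983, 0.186, 0.001, -0.0]
contact_force: [3.7, 5.2, 1.9]
width: 0.001
```

```bash
python3 look.py c
```

```text
[602.30547584 144.16275579  74.34266421] [3.71632691 5.24862165 1.85303094]
294 253.2687074829932 171.21428571428572 241 265 164 182
290 254.0758620689655 171.61379310344827 245 267 162 181
[253.24299279 168.99262984] [253.3073288  171.43850901]
```

View pics/cc.png

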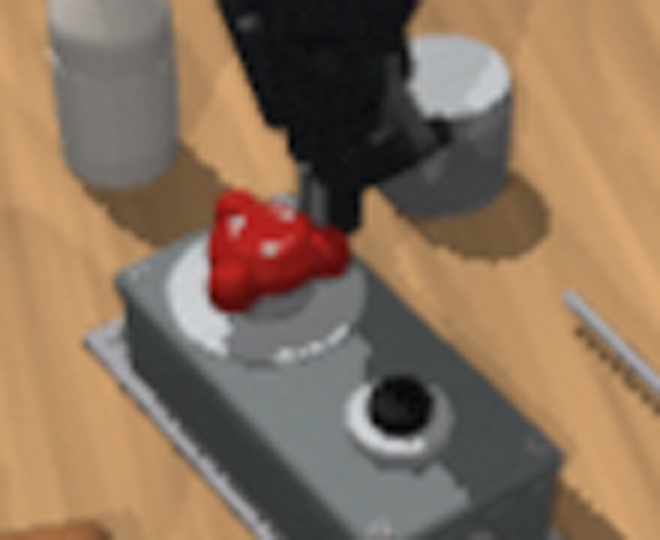

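The stem now shows under the head, so it has released and risen. I'll back off along the reverse direction, then lift clear.

Request:
step_arm(moves=[[[0,0,0],[0.3,-1.5,0],1],[[0,0,0],[0.5,-3.5,0],1],[[0,0,0],[0.5,-4,0],1],[[0,0,0],[0.5,-4,-2],1],[[0,0,0],[0.5,-4,-5],1],[[0,0,0],[0.5,-4,-9],1],[[0,0,0],[0.5,-4,-12],1],[[0,0,0],[0.5,-4,-12],1]])

```text
time_s: 10.6
tool_pos: [592.7, 183.4, 196.9]
eef_rot: [0.982, 0.186, 0.002, 0.0]
contact_force: [1.1, 0.3, 0.2]
width: -0.001
```

```bash
python3 look.py d; python3 - <<'E'
import cv2,numpy as np
for n0,n1 in(('s1','ds'),):
    A=cv2.imread('pics/s1.png');B=cv2.imread('pics/ds.png')
    cv2.imwrite('pics/cmp.png',np.hstack([cv2.resize(x[110:255,195:355],None,fx=2.5*.99,fy=2.5*.99,interpolation=cv2.INTER_CUBIC) for x in(A,B)]))
E
```

```text
[592.66429054 183.3911495  196.85417124] [1.07326519 0.30175944 0.23940615]
294 253.2687074829932 171.21428571428572 241 265 164 182
291 253.37113402061857 171.28178694158075 241 265 164 182
[253.24299279 168.99262984] [253.3073288  171.43850901]
```

View pics/cmp.png

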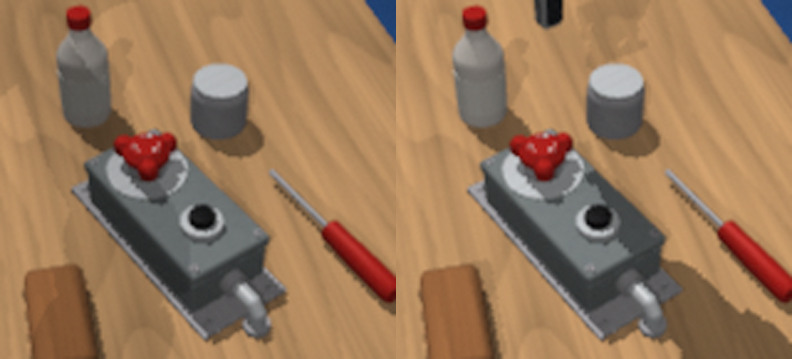

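The comparison shows the head back at its starting height and angle, with everything else unmoved and the fingers clear. I'm handing the job in.

```bash
python3 -c "
from cell import order; print(order.sign_off())"
```

```text
the job is handed in; nothing more can be done
None
```

The stop button test is done and handed in, after about 11 s on the robot's clock.

- **Press:** I pushed the head straight down with the shut fingertips to 90 mm, where the force read 13–17 N. After I lifted off, the head stayed about 8 mm lower in the image, so it had latched.
- **Release:** I pushed lobe_a clockwise with the outside of the shut fingers. At first the finger rubbing on it held the head down, so I pushed about 8 mm further and it sprang up. I then backed off, and the head turned back by itself.
- **Last checks:** In the side view the red head is back to within 0.1 px of where it started, so it is out and at rest. The start button and the loose things look unmoved, and the arm is clear of everything. No check failed. I judged the head's turn angle and the start button only from the images.

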